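Nest a tapered sample cup in the tilted holder of a lab turntable

TASK

Turn the turntable by its rim until the engraved mark faces the fixed pointer. Then take the middle-sized of the three white tapered cups and nest it, foot first, in the tilted open holder with a light push of about 10 newtons: it first slides in easily and then starts to bind, so stop there, keep well under 20 newtons so that it does not jam, and let go. Leave the mark at the pointer and do not disturb the other things on the bench.

Things in the scene. Friction and masses are not known exactly. Their poses are not given: they have to be found in the camera images.
- stand: fixed grey base of the turntable, placed anew each time; origin on the wheel's upright axis at bench height, z up. Wheel: aluminium disc, top 48 mm above the bench, with an upstanding rim wall all round, 8 mm thick, centred at radius 106 mm, top 80 mm above the bench: 32 mm of wall to pinch. Three capped holders lean out over the wheel at 0 and +-45 degrees from the stand's +x at wheel 0; they turn with it, unused
- wheel (a joint): angle of the wheel on the stand, rad, counter-clockwise from above; 0 when the mark faces the pointer. Starts between +0.45 and +1.0, so it must be turned clockwise from above. Friction keeps it where it is left (about 2 N at the rim)
- rim_mark (a point): the engraved dark line across the top of the wheel's rim (80 mm above the bench)
- pointer_tip (a point): tip of the fixed steel pointer, 79 mm above the bench, on the stand's +y side, away from the robot; its post stands right behind it, to 138 mm from the wheel's axis
- holder: the one open holder: tapered aluminium cup on the wheel, 90 degrees counter-clockwise of the mark, leaning outward 30 degrees from vertical; at wheel 0 it leans to the stand's -x, which is roughly the robot's left (+y). Origin at the centre of its underside, z along its axis out of the mouth. 72 mm long, outside diameter 41 mm at the foot, 55 mm at the mouth, 46 mm inside at the mouth
- holder_mouth (a point): centre of that holder's mouth, z as the holder. A black liner floor inside meets the cup's foot 34 to 40 mm down, slides 10 mm against about 3 N, then binds: the push climbs 2.5 N per mm. Where it binds varies by 6 mm, unseen: it must be felt. About 10 N is home, over 20 N is jammed. Once released the cup stays down, springing back up to 4 mm
- cup_mid (a point): the cup to nest, at its centre (50 mm above its foot), z along its axis to the open mouth: white plastic, 100 mm tall, about 80 g; foot 32 mm in diameter, widening to 45 mm at 64 mm height, then a straight band 48 mm in diameter from 66 mm to the rim; wall 2.5 mm. Stands upright on the bench, the middle-sized of three alike cups whose places are swapped. Home, 46 to 56 mm of it stand out
- small_cup_mid (a point): small white cup, 70 mm tall, band diameter 36 mm; centre (35 mm up). Bystander
- large_cup_mid (a point): large white cup, 120 mm tall, band diameter 62 mm; centre (60 mm up). Bystander
- amber_bottle: amber bottle, diameter 68 mm, 150 mm tall, origin at its foot. Bystander
- white_bottle: white bottle with red cap, diameter 64 mm, 160 mm tall, origin at its foot. Bystander
- dish: clear flat dish, diameter 88 mm, 14 mm high, origin at its underside. Bystander
- marker: marker pen lying on the bench, 130 mm long, 12 mm thick, origin below it about 20 mm from its middle. Bystander

How it is judged:
On the way, in this order (a step that is already met when the one before it is completed fails the run):
1. the mark faces the pointer (within 5 degrees) (value of joint wheel between -0.087 and 0.087 rad), for 0.2 s.
2. the cup is in the holder, upright along its axis, and is pushed home with at least 7 N (all of step 1 and x of cup_mid in the frame of holder between -0.006 and 0.006 m and y of cup_mid in the frame of holder between -0.006 and 0.006 m and z of cup_mid in the frame of holder below 0.08 m and angle between the z axis of cup_mid and the z axis of holder, either way round below 0.14 rad and angle between cup_mid's own z axis and vertical below 0.8 rad and contact force between cup and holder above 7 N), for 0.1 s.
At the end, for the whole second after the job is handed in: mark within 5 degrees of the pointer; cup released and at rest in the open holder, mouth outward, its centre within 6 mm of the holder's axis and at most 80 mm along it from the holder's underside (42 mm or more of the cup inside), axes within 8 degrees (all of step 1 and x of cup_mid in the frame of holder between -0.006 and 0.006 m and y of cup_mid in the frame of holder between -0.006 and 0.006 m and z of cup_mid in the frame of holder below 0.08 m and angle between the z axis of cup_mid and the z axis of holder, either way round below 0.14 rad and angle between cup_mid's own z axis and vertical below 0.8 rad and linear speed of cup below 0.02 m/s and contact force between cup and the fingers below 0.1 N); the robot touches nothing.
It fails at once if the cup is pushed into the holder with more than 20 N (jammed) (contact force between cup and holder above 20 N).
It fails at once if another thing on the bench is moved by more than 30 mm (distance of any of small_cup_mid, large_cup_mid, amber_bottle, white_bottle, dish, marker from where it was at the start of the episode above 0.03 m).
It also fails if it takes over 59 s, if anything falls off the work surface, if the arm or the gripper's body presses on something with over 40 N, if the wrist force passes 120 N, or if a joint passes its speed limit or range.

ROBOT

A 6-joint arm with a two-finger parallel gripper is mounted at the origin on the work surface. World frame = base frame: x ahead of the robot, y to its left, z up, the work surface at z = 0. Lengths are in m, angles in rad, forces in N, time in s.
With the tool pointing down it reaches from about 0.275 to 0.725 m from the base axis. Payload 15.9 kg.
Tool frame: the origin (TCP) lies between the finger pads; the fingertips stand 11 mm ahead of it and the grasp point (between the pads) lies 8 mm behind it; z points along the fingers, y is the direction in which the jaws open and shut (so a half turn about z gives the same grasp; the last joint's range is limited). The gripper opens to 85 mm and grips with 20 to 120 N. Pads are 22 mm wide; open, the fingers measure 114 mm over their backs; the gripper's body (76 mm by 85 mm) begins 54 mm behind the grasp point. The pads swing forward as they close: fully open they stand 13 mm farther back than shut.
Start: joints at [-1.26, 0.213, -0.034, 1.323, 0, 1.571], TCP at [0.153, -0.476, 0.242] pointing down, gripper open.
Joint ranges: [-2.98, 2.98], [-0.74, 1.72], [-1.14, 1.35], [-2.1, 2.04], [-1.57, 1.44], [-3.14, 3.14]. Speed limits (rad/s): [1.89, 1.89, 2.39, 2.57, 3.14, 3.14].

INTERFACE

Orientations are given as [roll, pitch, yaw] about the fixed x, y, z axes, in that order (R = Rz(yaw) Ry(pitch) Rx(roll)).
In Python, from plant import env gives the robot as it stands.
- The arm moves only by the shell command python3 -m handwheel 'ROWS' [FORCE]. ROWS is JSON, a list that holds one entry, the list of rows, each a list of 5 numbers: the closure in counts, from 0 (fully open) to 255 (shut), then the shift along the tool's x, y, z in m, then the turn about the tool's z in degrees. In form: [[[hand, tx, ty, tz, twist], ...]]. A call has 1 to 20 rows; each row is the pose to reach, as a shift and turn from the pose commanded when the call began, along the tool's axes at that moment; what a row does not reach only later rows make up. A row lasts 1/8 s, in which the tool goes at most 62.5 mm and 10.7 degrees, less where a joint would pass 70% of its speed; a pose out of reach is approached as far as the arm can. A call with a gripper value outside its range is refused whole. The fingers move at their own pace and stop on an object; FORCE is the grip in N (left out, the last holds). Time passes only in rows, so rows that repeat a pose let the fingers close. It gives the time, the measured TCP pose, the force and the opening at its end, in the units of the state.
- env.get_state(): the state, without advancing time (a new reading comes with each control period).
- env.read_camera(name): name is "scene" or "side" or "wrist"; returns a dict with "pixels" (384x512x3 uint8, red, green, blue), "vertical_fov" (degrees; the focal length in pixels is half the picture's height over the tangent of half this angle, whatever the lens; pixels are square), "cx", "cy" (the principal point, pixels), "xyz" and "rotation" of the camera in the world. Camera axes: x right, y down, z forward; pixel columns grow to the right and rows downward; lengths in m; the calibration is good to about 2 mm. A picture is of the moment at which its call begins. There is no depth.
- env.sign_off(): hands the job in, once; it reports no verdict.
The state is a dict: "t": time; "qpos": joint angles; "joint_vel": joint speeds; "tau": joint torques, N m; "ee_pos": TCP position; "tcp_rot": TCP orientation; "wrist_force": force on the tool from outside, world axes, zero at the start; "ft_torque": the same for the moment, N m; "opening": opening from 0.0 (shut) to 1.0 (fully open).
Only numpy, scipy, OpenCV 4.12 (cv2) and the standard library are available. Lean on these libraries where they do the work, as an engineer would, in place of code of your own. Each camera call takes 0.05 s, during which the arm holds its last target. There are 200 camera calls.

## Working session

There is one attempt and no reset: what is moved stays moved. The work goes in short steps, Python scripts to look and compute and a shell command to move; the robot and the scene stay as the last step left them, time stands still between calls to the robot, and variables do not carry over. Pictures are saved under pics/ and viewed, about 8 in all and at most 12, crops included, and the job is handed in when it is done.

```bash
ls; mkdir -p pics; cat > h.py <<'E'
import numpy as np, cv2
from plant import env
from scipy.spatial.transform import Rotation as R
def cam(n):
    c=env.read_camera(n); c['f']=192/np.tan(np.radians(c['vertical_fov'])/2)
    r=np.array(c['rotation'],float)
    c['R']=r if r.shape==(3,3) else R.from_euler('xyz',r).as_matrix()
    c['p']=np.array(c['xyz'],float); return c
def ray(c,u,v):
    return c['R']@np.array([(u-c['cx'])/c['f'],(v-c['cy'])/c['f'],1])
def atz(c,u,v,z):
    d=ray(c,u,v); return c['p']+d*(z-c['p'][2])/d[2]
def proj(c,P):
    q=(np.atleast_2d(P)-c['p'])@c['R']; return q[:,:2]/q[:,2:]*c['f']+[c['cx'],c['cy']]
def save(c,n,s=1.5): cv2.imwrite('pics/'+n,cv2.resize(c['pixels'][:,:,::-1],None,fx=s,fy=s,interpolation=cv2.INTER_CUBIC))
E
python3 - <<'E'
from h import *
import pickle
cs={}
for n in ['scene','side','wrist']:
    c=cam(n); cs[n]=c; print(n,c['xyz'],c['rotation'],c['vertical_fov'],c['cx'],c['cy'])
    save(c,n+'0.png')
pickle.dump(cs,open('c0.pkl','wb'))
print(env.get_state())
E
```

```text
pics
scene [1.14104472 0.46167882 0.87965151] [-2.37433536 -0.00269592  2.28490251] 45.590095907422395 256.30507708314923 184.83420104082995
side [0.20879167 0.72036883 0.78851032] [-2.26011305  0.00455795 -2.67163232] 44.43019781718838 254.09549814766228 199.31600433151593
wrist [ 0.21718667 -0.45478004  0.37349893] [ 2.86850508e+00  1.02187533e-03 -1.25895560e+00] 58.273415508239225 258.4765905064724 193.9627102535696
{'t': 0.15, 'qpos': array([-1.26002017e+00,  2.13258998e-01, -3.49001791e-02,  1.32348097e+00,
        1.82959087e-05,  1.57081446e+00]), 'joint_vel': array([ 0.00043106, -0.00205668, -0.00064247, -0.00101028, -0.00093863,
       -0.00109375]), 'tau': array([ 2.38183740e-03, -6.86416912e+01,  4.87243402e+01,  1.34373197e-02,
        1.80143129e-04,  3.67466475e-05]), 'ee_pos': array([ 0.15282928, -0.47581342,  0.24192776]), 'tcp_rot': array([-3.14074883e+00, -1.82806001e-05,  3.10758006e-01]), 'wrist_force': array([0.90184961, 0.59142619, 0.06141549]), 'ft_torque': array([-0.0421546 , -0.02652311,  0.01219611]), 'opening': 1.0007046510111444}
```

View pics/scene0.png

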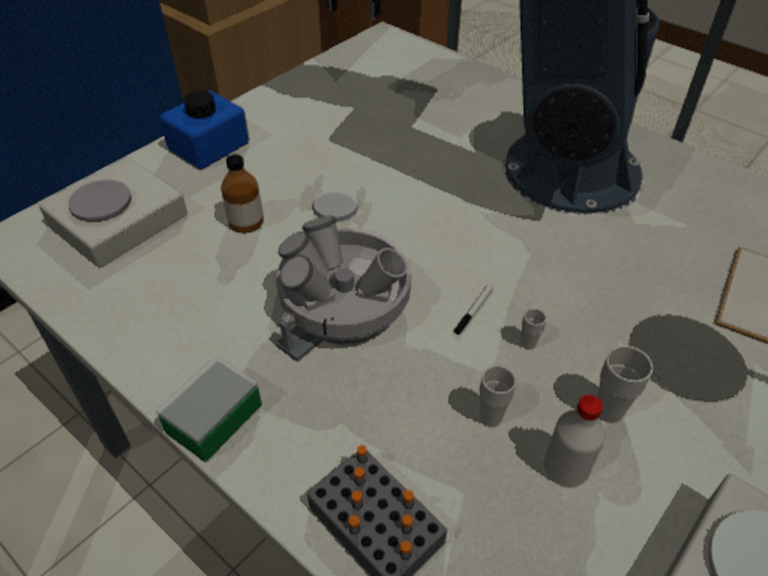

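View pics/side0.png

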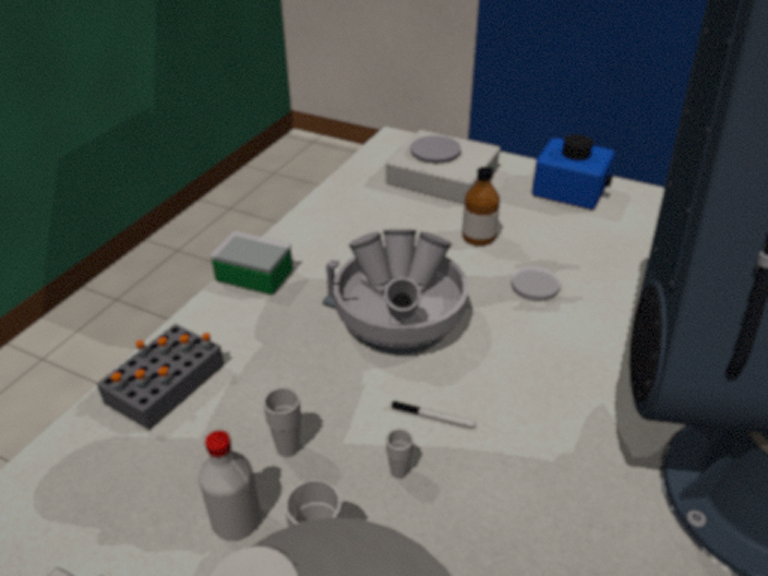

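Scene: the wheel is at about (345,285), the pointer at (290,320) and the mark at about (325,326). The mid cup rim is at (497,370). In the side view the mid cup rim is at (283,398) and the open holder mouth at (402,293). I'll zoom on the wheel and the cup.

```bash
python3 - <<'E'
from h import *
import pickle
cs=pickle.load(open('c0.pkl','rb'))
a,b=cs['scene'],cs['side']
for (u1,v1,u2,v2,z) in [(497,378,283,402,.1),(533,318,399,440,.07),(626,365,314,503,.12)]:
    print(atz(a,u1/1.5,v1/1.5,z).round(4),atz(b,u2/1.5,v2/1.5,z).round(4))
def crop(c,x,y): return cv2.resize(c['pixels'][y:y+100,x:x+130,::-1],None,fx=4,fy=4,interpolation=cv2.INTER_CUBIC)
A=cv2.resize(a['pixels'][140:240,170:290,::-1],(480,400),interpolation=cv2.INTER_CUBIC)
B=cv2.resize(b['pixels'][145:245,208:318,::-1],(440,400),interpolation=cv2.INTER_CUBIC)[:, :]
im=np.vstack([np.hstack([A]),]);
cv2.imwrite('pics/crop1.png',cv2.resize(np.hstack([A,B]),None,fx=.86,fy=.86)[:, :800])
E
```

```text
[0.6156 0.2153 0.1   ] [0.6087 0.2228 0.1   ]
[0.4644 0.1835 0.07  ] [0.4565 0.1891 0.07  ]
[0.4948 0.3429 0.12  ] [0.4847 0.3475 0.12  ]
```

View pics/crop1.png

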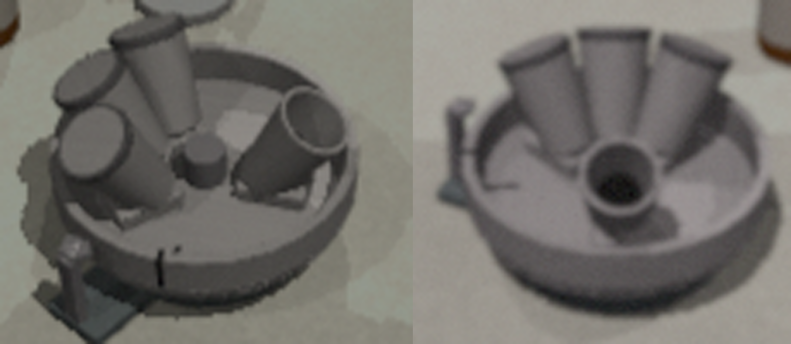

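```bash
cat > ov.py <<'E'
from h import *
import pickle
from scipy.optimize import least_squares
cs=pickle.load(open('c0.pkl','rb')); a,b=cs['scene'],cs['side']
s=3.44
A=[(357,160),(230,45),(335,95),(60,190)]; B=[(466,165),(771,170),(610,262),(745,110)]
PA=np.array([atz(a,170+u/s,140+v/s,.08) for u,v in A])[:,:2]
PB=np.array([atz(b,208+(u-413)/s,145+v/s,.08) for u,v in B])[:,:2]
for P in (PA,PB):
    r=least_squares(lambda c:np.hypot(*(P-c).T)-.11,P.mean(0)); print(r.x.round(4),r.fun.round(4))
P=np.vstack([PA,PB]); C=least_squares(lambda c:np.hypot(*(P-c).T)-.11,P.mean(0)).x; print('C',C)
def crop(c,x,y,w,h,S=5):
    im=cv2.resize(c['pixels'][y:y+h,x:x+w,::-1],None,fx=S,fy=S,interpolation=cv2.INTER_CUBIC)
    for r,z,k in [(.11,.08,(0,255,0)),(.102,.08,(0,255,255)),(.102,.048,(255,0,0))]:
        for t in np.arange(0,360,5):
            q=proj(c,[C[0]+r*np.cos(np.radians(t)),C[1]+r*np.sin(np.radians(t)),z])[0]
            cv2.circle(im,tuple(int(i) for i in ((q+.5-[x,y])*S)),1 if t%45 else 4,k,-1)
    return im
im=np.hstack([crop(a,178,135,110,105,3.6),crop(b,212,145,110,105,3.6)])
cv2.imwrite('pics/ov1.png',im)
# mark/pointer candidates
for u,v in [(159,252),(159,265),(159,285),(177,250)]: 
    p=atz(a,170+u/s,140+v/s,.08); print('scene',p.round(4),np.hypot(*(p[:2]-C)).round(4),np.degrees(np.arctan2(*(p[:2]-C)[::-1])))
for u,v in [(490,185),(515,187)]: 
    p=atz(b,208+(u-413)/s,145+v/s,.08); print('side',p.round(4),np.hypot(*(p[:2]-C)).round(4),np.degrees(np.arctan2(*(p[:2]-C)[::-1])))
E
python3 ov.py
```

```text
[ 0.595  -0.0954] [-0.0015 -0.0005 -0.002  -0.0035]
[ 0.5868 -0.0885] [-0.0032 -0.0024  0.0001 -0.001 ]
C [ 0.5926209  -0.09344713]
scene [ 0.6857 -0.0518  0.08  ] 0.102 24.1268156241038
scene [ 0.6938 -0.0439  0.08  ] 0.1126 26.117431852628037
scene [ 0.7059 -0.0319  0.08  ] 0.1289 28.494438287387226
scene [ 0.6766 -0.0439  0.08  ] 0.0975 30.538555769351238
side [ 0.6522 -0.0212  0.08  ] 0.0936 50.48932622654845
side [ 0.6357 -0.027   0.08  ] 0.0792 57.01340861955718
```

View pics/ov1.png

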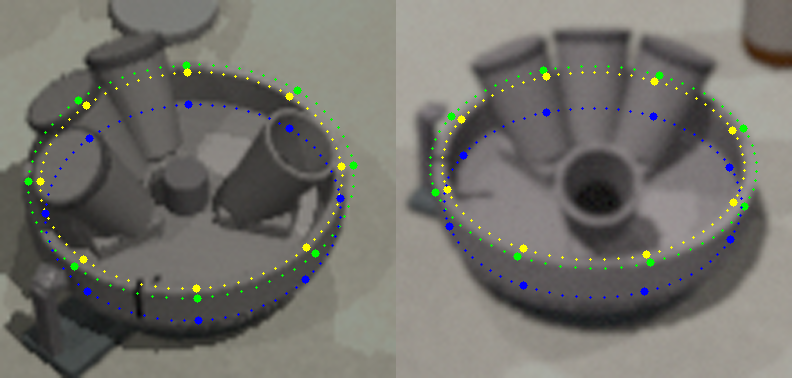

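Rim overlay agrees within a few mm in both views: wheel centre ≈ (0.591,-0.092), mark at about 25–27° world. Moving over the wheel for a close look.

```bash
cat >> h.py <<'E'
def go(x,y,z,yawdeg,q=True):
    s=env.get_state(); M=R.from_euler('xyz',s['tcp_rot']).as_matrix()
    d=M.T@(np.array([x,y,z])-s['ee_pos']); tw=-(yawdeg-np.degrees(s['tcp_rot'][2]))
    print('t',round(s['t'],2),'shift',d.round(4),'twist',round((tw+180)%360-180,2)); return d
E
python3 - <<'E'
from h import *
go(.591,-.13,.39,95)
go(.153,-.476,.3,20)
E
```

```text
t 0.15 shift [ 0.5229 -0.1954 -0.1479] twist -77.19
t 0.15 shift [ 0.0001  0.0002 -0.0581] twist -2.19
```

```bash
python3 -m handwheel '[[[0,0.01,0,-0.06,0],[0,0.06,-0.02,-0.1,-8],[0,0.12,-0.04,-0.13,-16],[0,0.17,-0.06,-0.148,-24],[0,0.22,-0.08,-0.148,-32],[0,0.27,-0.1,-0.148,-40],[0,0.32,-0.12,-0.148,-48],[0,0.37,-0.14,-0.148,-56],[0,0.42,-0.16,-0.148,-64],[0,0.47,-0.18,-0.148,-71],[0,0.523,-0.195,-0.148,-77],[0,0.523,-0.195,-0.148,-77],[0,0.523,-0.195,-0.148,-77]]]' 20
python3 - <<'E'
from h import *
import pickle
c=cam('wrist'); pickle.dump(c,open('w1.pkl','wb')); save(c,'w1.png'); s=env.get_state(); print(s['t'],s['qpos'],s['ee_pos'],s['tcp_rot'],s['wrist_force'])
E
```

```text
t: 1.78
ee_pos: [0.5911, -0.1305, 0.3899]
tcp_rot: [-3.141, -0.0, 1.654]
wrist_force: [-0.8, -0.0, -0.4]
opening: 1.0
1.825 [-2.18010050e-01  5.29378224e-01  8.07992584e-01  1.84937263e+00
 -1.70235824e-04  1.26996833e+00] [ 0.59069631 -0.13091059  0.39050069] [-3.14157856e+00  1.73866526e-04  1.65361428e+00] [0.24683223 0.34394862 0.77216689]
```

View pics/w1.png

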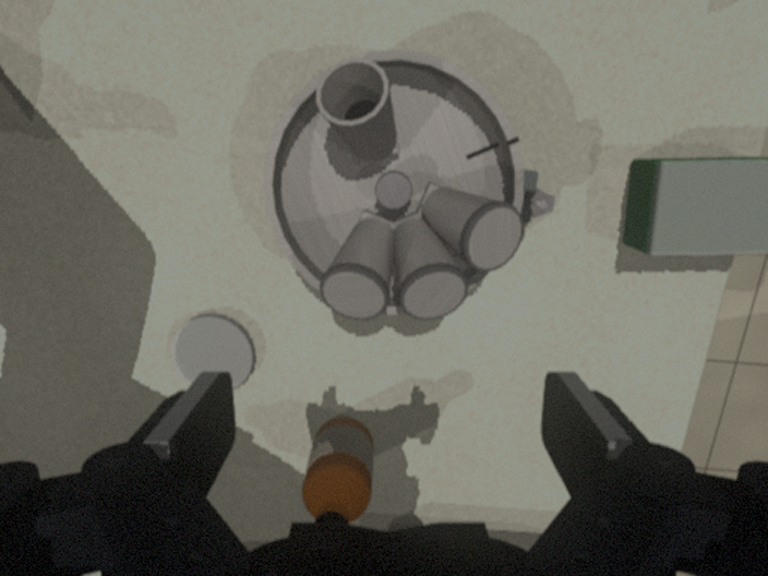

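Wrist view: wheel centred at about (395,185), mark on rim at (513,142), pointer tip at about (526,198) with its post behind at (543,204), open holder mouth centre (354,92), dish (215,350), amber bottle (338,470).

```bash
cat > m.py <<'E'
from h import *
import pickle
from scipy.optimize import least_squares
c=pickle.load(open('w1.pkl','rb'))
f=lambda u,v,z:atz(c,u/1.5,v/1.5,z)[:2]
im=c['pixels'][:,:,::-1]
P=np.array([f(u,v,.08) for u,v in [(269,185),(522,175),(395,50),(285,250),(300,95)]])
C=least_squares(lambda q:np.hypot(*(P-q).T)-.11,P.mean(0)); print(C.x,C.fun.round(4)); C=C.x
for n,u,v,z in [('hub',394,188,.07),('mark',513,142,.08),('mark in',467,157,.048),('ptr',526,198,.079),('post',543,204,.08)]:
    p=f(u,v,z); d=p-C; print(n,p.round(4),np.hypot(*d).round(4),np.degrees(np.arctan2(d[1],d[0])).round(1))
for z in (.1,.11,.12):
    p=f(354,92,z); d=p-C; print('mouth',z,p.round(4),np.hypot(*d).round(4),np.degrees(np.arctan2(d[1],d[0])).round(1), 'diam',np.hypot(*(f(319,92,z)-f(389,92,z))))
S=5;x,y,w,h=165,20,205,130
k=cv2.resize(im[y:y+h,x:x+w],None,fx=3.9,fy=3.9,interpolation=cv2.INTER_CUBIC)
for r in (.11,.102):
  for t in range(0,360,5):
    q=proj(c,[C[0]+r*np.cos(np.radians(t)),C[1]+r*np.sin(np.radians(t)),.08])[0]
    cv2.circle(k,tuple(int(i) for i in ((q+.5-[x,y])*3.9)),1 if t%45 else 4,(0,255,0),-1)
cv2.imwrite('pics/w1c.png',k)
E
python3 m.py
```

```text
[ 0.59482768 -0.09885367] [-0.0027 -0.0044  0.0003 -0.0016 -0.0004]
hub [ 0.5925 -0.096 ] 0.0037 129.3
mark [ 0.6864 -0.05  ] 0.1038 28.1
mark in [ 0.655  -0.0652] 0.0689 29.2
ptr [ 0.7044 -0.0942] 0.1097 2.4
post [ 0.7193 -0.0979] 0.1244 0.5
mouth 0.1 [ 0.5552 -0.0244] 0.0843 118.0 diam 0.0535528377248591
mouth 0.11 [ 0.5559 -0.0253] 0.0832 117.9 diam 0.05228235912008935
mouth 0.12 [ 0.5566 -0.0262] 0.082 117.8 diam 0.05101188051531949
```

View pics/w1c.png

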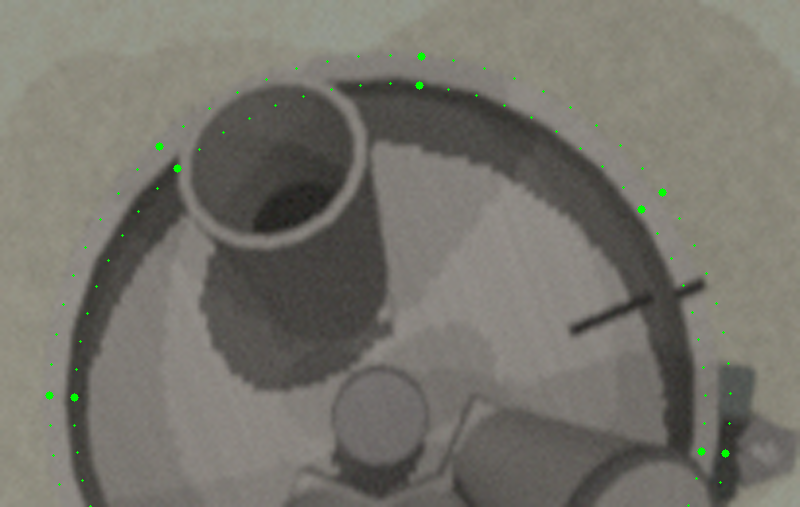

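```bash
python3 - <<'E'
from h import *
go(.4886,-.1154,.2,100)
go(.4886,-.1154,.066,100)
# arc rows for clockwise 28 deg about C from grip, in tool axes at yaw 100
C=np.array([.593,-.097]); M=R.from_euler('xyz',[np.pi,0,np.radians(100)]).as_matrix()
p=lambda t:np.r_[C+.106*np.array([np.cos(np.radians(t)),np.sin(np.radians(t))]),0]
for d in range(0,29,4): print(d,(M.T@(p(190-d)-p(190))).round(4))
E
```

```text
t 1.82 shift [ 0.0239 -0.1005  0.1905] twist -5.25
t 1.82 shift [ 0.024  -0.1005  0.3245] twist -5.25
0 [0. 0. 0.]
4 [0.0074 0.0003 0.    ]
8 [0.0148 0.001  0.    ]
12 [0.022  0.0023 0.    ]
16 [0.0292 0.0041 0.    ]
20 [0.0363 0.0064 0.    ]
24 [0.0431 0.0092 0.    ]
28 [0.0498 0.0124 0.    ]
```

```bash
python3 -m handwheel '[[[100,0.012,-0.05,0.04,-3],[100,0.024,-0.1,0.08,-5],[100,0.024,-0.1,0.14,-5],[100,0.024,-0.1,0.2,-5],[100,0.024,-0.1,0.25,-5],[100,0.024,-0.1,0.29,-5],[100,0.024,-0.1,0.31,-5],[100,0.024,-0.1,0.3245,-5],[100,0.024,-0.1,0.3245,-5],[255,0.024,-0.1,0.3245,-5],[255,0.024,-0.1,0.3245,-5],[255,0.024,-0.1,0.3245,-5],[255,0.024,-0.1,0.3245,-5],[255,0.024,-0.1,0.3245,-5],[255,0.024,-0.1,0.3245,-5]]]' 30
```

```text
t: 3.7
ee_pos: [0.4881, -0.1155, 0.0666]
tcp_rot: [-3.139, 0.001, 1.741]
wrist_force: [-16.4, -4.3, 18.7]
opening: 0.091
```

```bash
python3 -m handwheel '[[[255,0,-0.001,-0.003,0],[255,0,-0.002,-0.003,0],[255,0,-0.002,-0.003,0]]]'
```

```text
t: 4.08
ee_pos: [0.4879, -0.1152, 0.0682]
tcp_rot: [3.141, -0.0, 1.742]
wrist_force: [9.6, -0.8, -26.0]
opening: 0.094
```

```bash
python3 -m handwheel '[[[255,0,0.0008,0.0017,0],[255,0.0037,0.0009,0.0017,2],[255,0.0111,0.0014,0.0017,6],[255,0.0184,0.0024,0.0017,10],[255,0.0256,0.0039,0.0017,14],[255,0.0256,0.0039,0.0017,14]]]'
```

```text
t: 4.82
ee_pos: [0.4869, -0.0893, 0.068]
tcp_rot: [3.141, 0.001, 1.496]
wrist_force: [-7.2, -1.8, 10.6]
opening: 0.093
```

```bash
python3 -m handwheel '[[[255,0.0037,0,0,2],[255,0.0111,0.0006,0,6],[255,0.0184,0.0016,0,10],[255,0.0256,0.0031,0,14],[255,0.0256,0.0031,0,14]]]'
python3 - <<'E'
from h import *
import pickle
s=env.get_state(); print(np.degrees(s['tcp_rot'][2]))
c=cam('wrist'); pickle.dump(c,open('w2.pkl','wb'))
d=cam('scene'); pickle.dump(d,open('s2.pkl','wb'))
A=cv2.resize(c['pixels'][:,:,::-1],(533,400)); B=cv2.resize(d['pixels'][140:240,170:237,::-1],(267,400),interpolation=cv2.INTER_CUBIC)
cv2.imwrite('pics/t2.png',np.hstack([A,B]))
E
```

```text
t: 5.45
ee_pos: [0.4921, -0.0638, 0.068]
tcp_rot: [3.141, 0.0, 1.252]
wrist_force: [-6.1, 0.2, 10.6]
opening: 0.096
71.746876282182
```

View pics/t2.png

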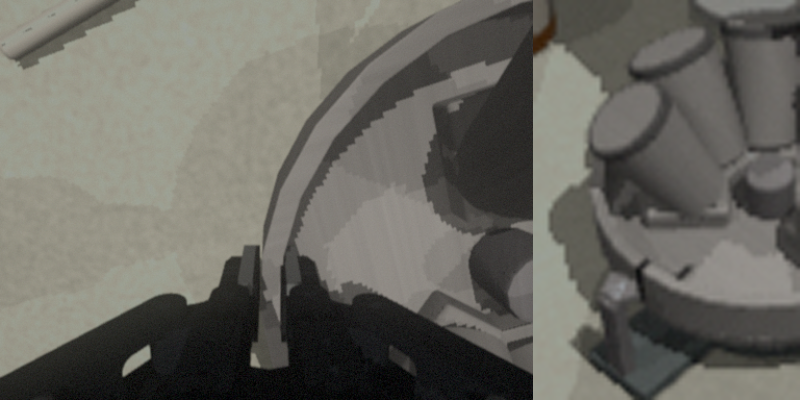

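```bash
python3 - <<'E'
from h import *
go(.591,-.12,.37,90)
E
python3 -m handwheel '[[[90,0,0,0,0],[90,0,0,0,0],[90,0,0,0,0],[90,0,0,-0.06,0],[90,0,0,-0.12,0]]]'
python3 - <<'E'
from h import *
go(.591,-.12,.37,90)
E
```

```text
t 5.55 shift [-0.0223  0.1117 -0.302 ] twist -18.21
t: 6.18
ee_pos: [0.4914, -0.064, 0.1884]
tcp_rot: [-3.14, 0.0, 1.253]
wrist_force: [1.6, -0.9, -0.1]
opening: 0.649
t 6.17 shift [-0.0222  0.1119 -0.1817] twist -18.19
```

```bash
python3 -m handwheel '[[[0,-0.007,0.04,-0.06,-6],[0,-0.015,0.08,-0.12,-12],[0,-0.022,0.112,-0.18,-18],[0,-0.022,0.112,-0.182,-18],[0,-0.022,0.112,-0.182,-18]]]'
python3 - <<'E'
from h import *
import pickle
c=cam('wrist'); pickle.dump(c,open('w3.pkl','wb')); b=cam('side'); pickle.dump(b,open('b3.pkl','wb'))
C=np.array([.593,-.097])
q=proj(c,[.593,-.097,.08])[0]; x,y=int(q[0]-100),max(0,int(q[1]-85)); print(x,y)
k=cv2.resize(c['pixels'][y:y+150,x:x+200,::-1],None,fx=4,fy=4,interpolation=cv2.INTER_CUBIC)
for r in (.11,.102):
  for t in range(0,360,5):
    q=proj(c,[C[0]+r*np.cos(np.radians(t)),C[1]+r*np.sin(np.radians(t)),.08])[0]
    cv2.circle(k,tuple(int(i) for i in ((q+.5-[x,y])*4)),1 if t%45 else 4,(0,255,0),-1)
cv2.imwrite('pics/w3.png',k)
E
```

```text
t: 6.8
ee_pos: [0.593, -0.1206, 0.3706]
tcp_rot: [3.138, 0.001, 1.567]
wrist_force: [0.2, -0.5, 0.1]
opening: 1.001
158 50
```

View pics/w3.png

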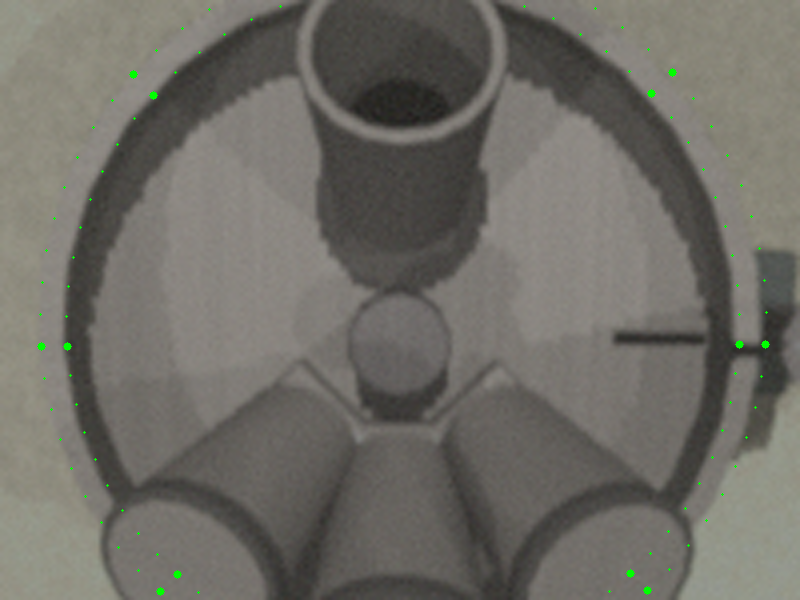

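The mark now points at the pointer (mark (750,349), post base centre (775,350)), with the holder leaning toward +y. Next, over to the cup.

```bash
python3 -m handwheel '[[[0,0.055,0,0,0],[0,0.11,0,0,0],[0,0.165,0.005,0.02,0],[0,0.22,0.01,0.05,0],[0,0.27,0.017,0.08,0],[0,0.32,0.017,0.11,0],[0,0.32,0.017,0.11,0],[0,0.32,0.017,0.11,0]]]'
python3 - <<'E'
from h import *
import pickle
w4=cam('wrist'); pickle.dump(w4,open('w4.pkl','wb')); w3=pickle.load(open('w3.pkl','rb')); b=pickle.load(open('b3.pkl','rb'))
q=proj(b,[.592,-.02,.12])[0]; print(q)
x,y=[int(i) for i in q-[33,33]]; print(x,y)
S=cv2.resize(b['pixels'][y:y+66,x:x+66,::-1],(300,300),interpolation=cv2.INTER_CUBIC)
W=cv2.resize(w3['pixels'][20:100,220:300,::-1],(300,300),interpolation=cv2.INTER_CUBIC)
k=cv2.resize(w4['pixels'][:,90:410,::-1],(500,600))
cv2.imwrite('pics/p9.png',np.hstack([k,np.vstack([S,W])]))
E
```

```text
t: 7.9
ee_pos: [0.6087, 0.1998, 0.2586]
tcp_rot: [-3.14, 0.001, 1.568]
wrist_force: [-0.9, -0.3, 0.6]
opening: 1.001
[252.62616391 193.02015697]
219 160
```

View pics/p9.png

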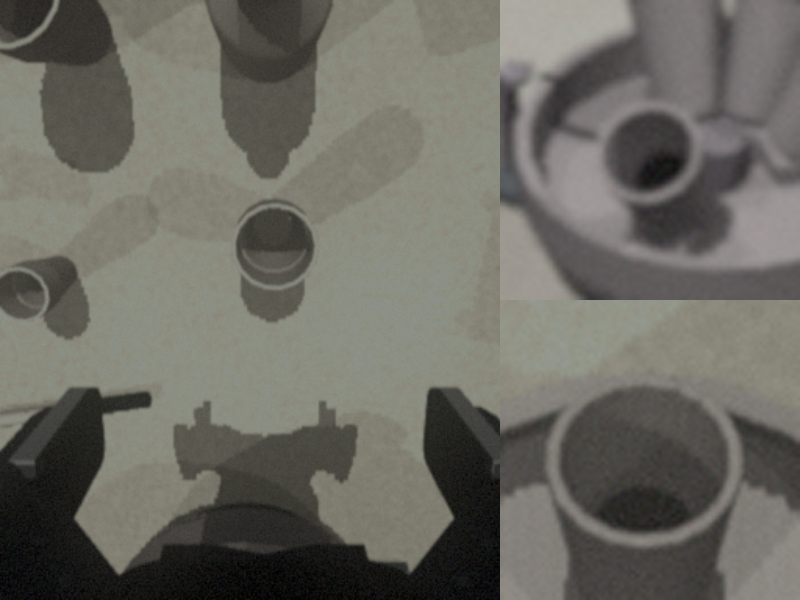

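Picture 9: cup rim centre at (274.5,248) in the left panel, side-view mouth centre (651.5,152.5), wrist-view mouth centre (644,464). Triangulating.

```bash
python3 - <<'E'
from h import *
import pickle
from scipy.optimize import least_squares
w4,w3,b,w1=[pickle.load(open(n,'rb')) for n in('w4.pkl','w3.pkl','b3.pkl','w1.pkl')]
cu=atz(w4,265.2,158.2,.1); print('cup',cu, 'diam',50.6/w4['f']*np.linalg.norm(cu-w4['p']))
cs=atz(b,283/1.5,402/1.5,.1); print('cup side',cs)
hub=[atz(w,*p,.08)for w,p in((w3,(158+399/4-.5,50+345/4-.5)),)]; print(hub)
for off in (np.zeros(3),(cu-cs)):
  f=lambda P:np.r_[(proj(w3,P)-[257.9,63.2])[0],(proj(b,P-off)-[251.8,193.05])[0]]
  r=least_squares(f,[.592,-.02,.12]); print('mouth',r.x.round(4),r.fun.round(2))
for z in(.11,.115,.12,.125): print(z,atz(w3,257.9,63.2,z).round(4))
go(cu[0],cu[1],.1,90)
print(proj(w3,[[.592+.13,-.097,0.0]]),proj(w3,[[.592+.106,-.097,0.08]]), (158+750/4-.5,50+349.5/4-.5),(158+775/4-.5,50+350/4-.5))
E
```

```text
cup [0.61359788 0.21859133 0.1       ] diam 0.04325537530810309
cup side [0.60868097 0.22283027 0.1       ]
[array([ 0.59165319, -0.09687451,  0.08      ])]
mouth [ 0.5927 -0.0178  0.1212] [ 0.04 -0.02  0.1   0.  ]
mouth [ 0.5931 -0.018   0.1256] [ 0.44 -0.2   1.06  0.05]
0.11 [ 0.5927 -0.0168  0.11  ]
0.115 [ 0.5927 -0.0173  0.115 ]
0.12 [ 0.5927 -0.0177  0.12  ]
0.125 [ 0.5927 -0.0182  0.125 ]
t 7.95 shift [0.0193 0.0043 0.1592] twist -0.22
[[347.88631012 129.6546688 ]] [[344.72684927 135.61053388]] (345.0, 136.875) (351.25, 137.0)
```

```bash
python3 -m handwheel '[[[0,0.017,0.0045,0.05,0],[0,0.017,0.0045,0.1,0],[0,0.017,0.0045,0.14,0],[0,0.017,0.0045,0.17,0],[0,0.017,0.0045,0.1845,0],[0,0.017,0.0045,0.1845,0],[255,0.017,0.0045,0.1845,0],[255,0.017,0.0045,0.1845,0],[255,0.017,0.0045,0.1845,0],[255,0.017,0.0045,0.1845,0],[255,0.017,0.0045,0.1845,0],[255,0.017,0.0045,0.1845,0]]]' 25
```

```text
t: 9.45
ee_pos: [0.6148, 0.2173, 0.0759]
tcp_rot: [3.14, -0.001, 1.568]
wrist_force: [-0.1, -1.0, 6.9]
opening: 0.546
```

```bash
python3 -m handwheel '[[[255,0,0,-0.008,0],[255,-0.03,0,-0.01,0],[255,-0.07,0,-0.01,0],[255,-0.1,0,-0.01,0],[255,-0.1,0,-0.01,0]]]'; python3 -m handwheel '[[[255,0,0,0.004,0],[255,0,0,0.008,0],[255,0,0,0.0095,0],[255,0,0,0.0095,0]]]'
```

```text
t: 10.07
ee_pos: [0.6141, 0.1152, 0.0854]
tcp_rot: [3.141, 0.0, 1.565]
wrist_force: [-0.1, 0.2, -0.3]
opening: 0.549
t: 10.58
ee_pos: [0.6139, 0.1179, 0.0758]
tcp_rot: [3.141, -0.0, 1.568]
wrist_force: [-4.7, -0.4, 13.7]
opening: 0.544
```

```bash
python3 -m handwheel '[[[255,0.0074,0,-0.0008,0],[255,0.0148,0,-0.0012,0],[255,0.0223,0,-0.0009,0],[255,0.0297,0,0,0],[255,0.0297,0,0,0]]]'; python3 -m handwheel '[[[255,0.0073,0,0.0015,0],[255,0.0144,0,0.0036,0],[255,0.0144,0,0.0036,0]]]'
python3 - <<'E'
from h import *
import pickle
o=[]
for n in('scene','side'):
    c=cam(n); pickle.dump(c,open('t_'+n+'.pkl','wb')); q=proj(c,[.614,.14,.06])[0]; x,y=[int(i) for i in q-[45,60]]; print(n,x,y)
    o.append(cv2.resize(c['pixels'][y:y+120,x:x+90,::-1],(400,533),interpolation=cv2.INTER_CUBIC))
cv2.imwrite('pics/p10.png',np.hstack(o))
E
```

```text
t: 11.2
ee_pos: [0.6139, 0.1478, 0.0755]
tcp_rot: [3.141, -0.0, 1.569]
wrist_force: [-4.4, -0.7, 9.2]
opening: 0.545
t: 11.58
ee_pos: [0.614, 0.1625, 0.072]
tcp_rot: [3.141, -0.001, 1.569]
wrist_force: [-4.1, 1.0, 11.9]
opening: 0.543
scene 256 183
side 164 193
```

View pics/p10.png

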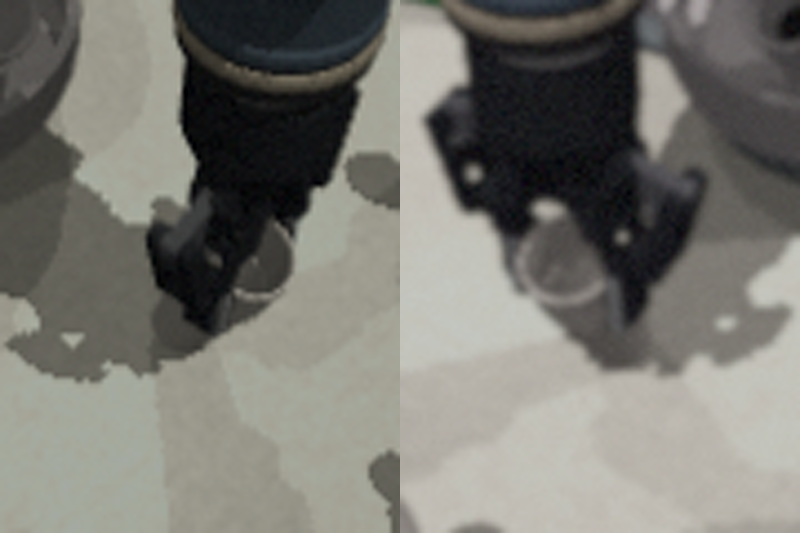

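```bash
python3 - <<'E'
from h import *
import pickle
a,b=[pickle.load(open(f't_{n}.pkl','rb')) for n in('scene','side')]
s=400/90
for th in (0,10,20,25,30,35,40):
    t=np.radians(th); ax=np.array([0,np.sin(t),np.cos(t)]); e1=np.array([1,0,0]); e2=np.cross(ax,e1)
    G=np.array([.614,.1622,.080]); an=np.radians(np.arange(0,360,3))[:,None]
    ring=lambda h,r:G+(h-84e-3)*ax+r*(np.cos(an)*e1+np.sin(an)*e2)
    out=[]
    for c,(x,y),off,sh in((a,(256,183),np.array([-.003,-.0015,0]),0),(b,(164,193),np.array([.005,-.0085,0]),400)):
        for h,r in((.1,.024),(0.0,.016)):
            q=(proj(c,ring(h,r)-off)+.5-[x,y])*s+[sh,0]
            out.append((q[:,0].min().round(),q[:,0].max().round(),q[:,1].min().round(),q[:,1].max().round()))
    print(th,[tuple(int(v) for v in o) for o in out])
E
```

```text
0 [(195, 295, 218, 298), (197, 259, 349, 402), (522, 627, 228, 304), (557, 622, 383, 434)]
10 [(201, 299, 218, 305), (175, 236, 331, 386), (519, 623, 227, 314), (573, 637, 358, 414)]
20 [(207, 301, 219, 312), (155, 213, 310, 369), (517, 619, 227, 323), (588, 650, 332, 392)]
25 [(210, 302, 220, 315), (146, 203, 299, 359), (516, 618, 228, 327), (595, 657, 318, 380)]
30 [(214, 302, 221, 318), (137, 192, 288, 349), (516, 616, 229, 331), (601, 663, 304, 367)]
35 [(217, 302, 222, 321), (129, 182, 277, 338), (515, 614, 231, 335), (608, 668, 290, 354)]
40 [(221, 302, 224, 324), (121, 173, 266, 327), (515, 612, 233, 338), (613, 673, 276, 340)]
```

```bash
python3 -m handwheel '[[[255,0,0,-0.05,0],[255,0,0,-0.1,0],[255,-0.05,-0.01,-0.1235,0],[255,-0.1,-0.0213,-0.1235,0],[255,-0.133,-0.0213,-0.1235,0],[255,-0.133,-0.0213,-0.1235,0],[255,-0.133,-0.0213,-0.1235,0]]]' 
cat > ovc.py <<'E'
from h import *
import pickle,sys
def model(G,th,h,r,hg,ph=0):
    t=np.radians(th); ax=np.array([0,np.sin(t),np.cos(t)]); e1=np.array([1,0,0]); e2=np.cross(ax,e1)
    an=np.radians(np.arange(0,360,6))[:,None]; return G+(h-hg)*ax+r*(np.cos(an)*e1+np.sin(an)*e2)
def pic(name,thh,mouth=np.array([.5927,-.0178,.1212])):
    s=env.get_state(); G=s['ee_pos']+[0,0,.008]; print(s['t'],s['ee_pos'],s['wrist_force']); o=[]
    for n,off in(('scene',[-.003,-.0015,0]),('side',[.005,-.0085,0])):
        c=cam(n); pickle.dump(c,open(name+n+'.pkl','wb')); off=np.array(off); q=proj(c,(G+mouth)/2)[0]; x,y=[int(i) for i in q-[50,66]]
        k=cv2.resize(c['pixels'][y:y+132,x:x+100,::-1],(400,528),interpolation=cv2.INTER_CUBIC)
        def dr(P,col):
            for u in ((proj(c,P-off)+.5-[x,y])*4).astype(int): cv2.circle(k,tuple(int(i) for i in u),1,col,-1)
        for (th,hg),col in zip(thh,[(0,0,255),(0,255,0)]):
            for h,r in((.1,.024),(0,.016)): dr(model(G,th,h,r,hg),col)
        dr(model(mouth,30,0,.0275,0),(255,255,0)); o.append(k)
    cv2.imwrite('pics/'+name+'.png',np.hstack(o))
E
python3 -c "
from ovc import *
pic('p11',[(20,.079),(30,.084)])"
```

```text
t: 12.55
ee_pos: [0.5923, 0.029, 0.1947]
tcp_rot: [-3.141, -0.0, 1.568]
wrist_force: [0.2, 0.2, -1.4]
opening: 0.541
12.55 [0.5922736  0.02897667 0.19474406] [ 0.15035369  0.17324374 -1.41108492]
```

View pics/p11.png

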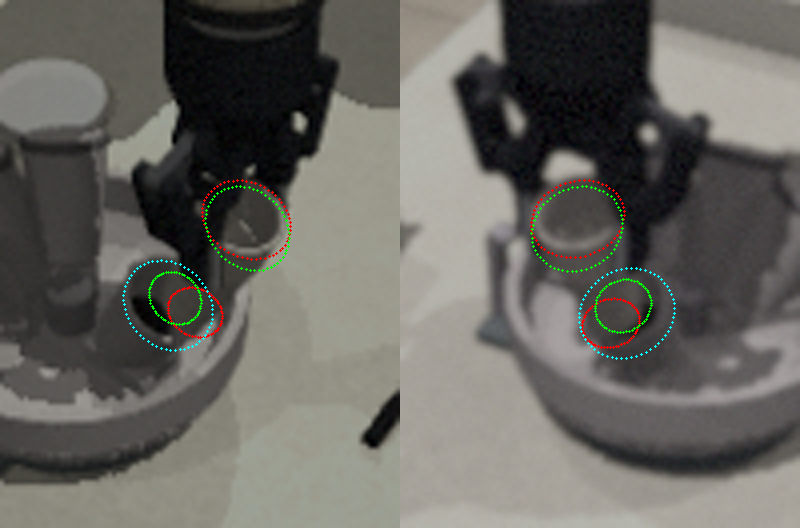

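Picture 11: the cup's rim is tilted, but less than the 30° model (lower lip at y≈248–255, against 270 for the model). I'll measure the tilt numerically from the lip and body pixels.

```bash
python3 - <<'E'
from h import *
import pickle
for n in('scene','side'):
    c=pickle.load(open('p11'+n+'.pkl','rb')); G=np.array([.5923,.029,.2027]); mo=np.array([.5927,-.0178,.1212])
    x,y=[int(i) for i in proj(c,(G+mo)/2)[0]-[50,66]]; print(n,x,y)
    g=cv2.cvtColor(c['pixels'],cv2.COLOR_RGB2GRAY)
    x0,x1,y0,y1=((45,75,44,86) if n=='scene' else (30,62,43,80))
    for v in range(y0,y1): print(v,' '.join('%d'%(i) for i in g[y+v,x+x0:x+x1]))
E
```

```text
scene 212 111
44 31 25 15 9 5 27 52 49 36 8 10 15 14 17 17 25 51 33 21 5 6 8 2 7 4 8 14 25 82 146
45 26 26 15 10 12 10 10 28 26 28 23 16 19 17 16 26 49 53 48 36 17 6 6 8 1 14 19 52 119 152
46 20 35 20 6 8 7 11 2 11 21 21 17 18 14 14 26 55 57 57 53 49 28 13 13 26 36 49 97 147 154
47 19 32 35 15 10 12 11 13 4 7 11 16 13 15 22 32 56 58 55 56 65 84 22 15 28 53 78 124 153 153
48 19 24 31 15 9 14 16 12 13 12 14 15 19 17 20 42 56 56 57 55 62 82 83 24 21 52 85 132 154 154
49 19 13 15 9 9 10 13 11 8 12 17 14 16 9 26 51 58 56 54 56 56 61 80 86 55 46 91 149 154 155
50 15 13 11 23 48 40 18 9 5 13 18 13 19 20 33 59 62 56 57 56 57 57 62 89 114 53 84 140 154 153
51 13 14 11 30 67 59 30 5 11 18 18 18 20 32 52 58 61 53 55 57 56 54 56 72 110 86 77 131 153 153
52 13 17 15 34 67 66 44 17 13 17 9 21 40 50 57 58 64 59 56 55 56 54 56 58 88 120 87 148 155 153
53 18 18 16 25 47 61 45 14 11 12 12 28 57 56 56 57 64 59 56 55 57 55 53 53 81 130 102 155 154 153
54 12 11 15 20 23 34 26 14 10 14 17 33 57 61 59 57 59 55 53 54 54 54 53 55 79 128 118 153 154 154
55 13 15 17 14 17 19 11 13 13 17 22 45 58 63 70 93 57 56
[... 6395 characters left out ...]
8 71 71 78 80 81 74 67 56
74 98 77 86 115 138 148 149 148 148 151 152 150 141 113 84 67 65 66 70 63 67 66 70 70 69 72 73 80 79 75 66 56
75 95 79 94 124 144 147 147 151 151 155 158 157 152 130 95 71 66 68 65 68 63 65 69 68 72 72 74 77 81 72 60 51
76 104 85 103 128 145 149 151 149 154 159 160 159 155 135 105 74 68 69 64 67 69 68 70 71 70 73 76 77 73 66 52 33
77 120 94 108 133 147 149 149 153 156 159 160 160 154 138 103 78 66 68 66 67 67 66 66 67 68 69 76 81 78 71 49 28
78 134 110 102 125 145 150 152 153 158 158 160 159 153 137 113 93 74 62 64 65 66 66 68 65 70 75 75 75 77 67 41 16
79 143 119 105 122 145 149 151 156 159 159 158 160 156 142 123 106 85 67 67 64 68 70 65 68 67 72 72 75 70 59 36 16
```

```bash
python3 - <<'E'
from ovc import *
from scipy.optimize import least_squares
a,b=[pickle.load(open(f'p11{n}.pkl','rb')) for n in('scene','side')]
A=np.array([(21,47),(21.7,48),(22.7,49),(24,50),(25,52),(25.2,53),(25.3,54),(25.5,55),(25.4,56),(25.2,57),(24.5,58),(24.2,59),(23.3,60),(21.3,61.2),(18,62.2),(15.5,62.2),(12.5,61.6)])+[257,155-44]
B=np.array([(5,50),(4.3,51),(4,52),(3.9,53),(3.8,54),(3.9,55),(4.1,56),(4.6,57),(5.2,58),(6,59),(8.5,60.2),(10.5,60.8),(14.5,61),(16.5,60.6),(18.5,59.8),(20,59),(21,58),(21.5,57)])+[226,118]
def res(p,r,offs=True,full=False):
    P=model(p[:3],p[3]*100,0,r,0); o=[]
    for c,Q,of in((a,A,[-.003,-.0015,0]),(b,B,[.005,-.0085,0])):
        q=proj(c,P-np.array(of)*offs); n=np.roll(q,-1,0)-q
        for z in Q:
            d=np.linalg.norm(q-z,axis=1); i=d.argmin(); t=q[(i+1)%60]-q[i-1]; nn=np.array([t[1],-t[0]])/np.linalg.norm(t); o.append((z-q[i])@nn)
    return np.array(o)
G=np.array([.5923,.029,.2027])
for offs in(1,0):
  for r in(.0215,.0228,.024):
    s=least_squares(res,[.592,.037,.216,.15],args=(r,offs),x_scale=[.01,.01,.01,.1]); ax=np.array([0,np.sin(s.x[3]*1.745),np.cos(s.x[3]*1.745)])
    print(offs,r,s.x[:3].round(4),'tilt',round(s.x[3]*100,1),'rms',np.sqrt((s.fun**2).mean()).round(2),'rim-G',(s.x[:3]-G).round(4))
E
```

```text
1 0.0215 [0.5929 0.0345 0.2249] tilt 17.6 rms 0.19 rim-G [0.0006 0.0055 0.0222]
1 0.0228 [0.5929 0.0325 0.2243] tilt 14.3 rms 0.32 rim-G [0.0006 0.0035 0.0216]
1 0.024 [0.5928 0.0308 0.2237] tilt 11.8 rms 0.47 rim-G [0.0005 0.0018 0.021 ]
0 0.0215 [0.5922 0.0345 0.2203] tilt 26.1 rms 0.36 rim-G [-0.0001  0.0055  0.0176]
0 0.0228 [0.5922 0.0324 0.2197] tilt 21.8 rms 0.38 rim-G [-0.0001  0.0034  0.017 ]
0 0.024 [0.5922 0.0305 0.2191] tilt 18.7 rms 0.46 rim-G [-0.0001  0.0015  0.0164]
```

Tilt came out at about 18°, gripped at about 78.5 mm height. So the plan is to enter the mouth at this tilt, swing the cup to 30° in the holder, release it to self-align, then regrip and push.

```bash
python3 -m handwheel '[[[255,-0.01,0.0004,0.001,0],[255,-0.019,0.0004,0.0025,0],[255,-0.019,0.0004,0.0025,0],[255,-0.022,0.0004,0.008,0],[255,-0.025,0.0004,0.014,0],[255,-0.028,0.0004,0.02,0],[255,-0.031,0.0004,0.025,0],[255,-0.031,0.0004,0.025,0]]]'
```

```text
t: 13.65
ee_pos: [0.5925, -0.0024, 0.1693]
tcp_rot: [-3.141, -0.001, 1.568]
wrist_force: [1.5, 2.4, -4.3]
opening: 0.543
```

```bash
python3 -m handwheel '[[[255,0.002,0,0,0],[255,0.004,0,0.0014,0],[255,0.006,0,0.0026,0],[255,0.006,0,0.0026,0]]]';  python3 -m handwheel '[[[255,0.002,0,0.001,0],[255,0.004,0,0.002,0],[255,0.006,0,0.003,0],[255,0.006,0,0.003,0]]]'
```

```text
t: 14.15
ee_pos: [0.5929, 0.0029, 0.1678]
tcp_rot: [3.141, 0.001, 1.567]
wrist_force: [0.9, -3.3, 3.6]
opening: 0.546
t: 14.65
ee_pos: [0.5929, 0.0091, 0.1648]
tcp_rot: [3.141, 0.001, 1.567]
wrist_force: [0.8, -2.3, 5.2]
opening: 0.541
```

```bash
python3 -m handwheel '[[[255,0.0014,0,0.0022,0],[255,0.0004,0,0.004,0],[255,-0.0006,0,0.0058,0],[255,-0.0006,0,0.0058,0]]]';  python3 -m handwheel '[[[255,-0.001,0,0.0018,0],[255,-0.002,0,0.0036,0],[255,-0.003,0,0.0055,0],[255,-0.003,0,0.0055,0]]]'
```

```text
t: 15.15
ee_pos: [0.593, 0.0082, 0.1588]
tcp_rot: [3.141, 0.001, 1.567]
wrist_force: [1.7, -4.5, 2.7]
opening: 0.545
t: 15.65
ee_pos: [0.593, 0.0056, 0.1535]
tcp_rot: [3.14, 0.0, 1.567]
wrist_force: [1.3, -2.0, 5.0]
opening: 0.545
```

```bash
python3 -m handwheel '[[[255,-0.001,0,0.0017,0],[255,-0.002,0,0.0035,0],[255,-0.002,0,0.0035,0]]]'; python3 -m handwheel '[[[255,-0.001,0,0.0017,0],[255,-0.001,0,0.0017,0]]]'
```

```text
t: 16.02
ee_pos: [0.5931, 0.0036, 0.1502]
tcp_rot: [3.14, 0.0, 1.567]
wrist_force: [1.1, -1.6, 6.5]
opening: 0.543
t: 16.27
ee_pos: [0.5932, 0.0026, 0.1485]
tcp_rot: [3.14, 0.0, 1.567]
wrist_force: [2.6, -2.4, 7.1]
opening: 0.547
```

```bash
python3 -m handwheel '[[[85,0,0,0,0],[85,0,0,0,0],[85,0,0,0,0],[85,0,0,0,0]]]'
python3 -c "
from ovc import *
s=env.get_state();print(s['ee_pos'],s['wrist_force'])
for n in('scene','side'):
    c=cam(n); pickle.dump(c,open('r'+n+'.pkl','wb')); g=cv2.cvtColor(c['pixels'],cv2.COLOR_RGB2GRAY)
    q=proj(c,[.593,.014,.177])[0].astype(int); print(n,q)
    for v in range(q[1]-14,q[1]+22): print(v,' '.join('%d'%i for i in g[v,q[0]-17:q[0]+19]))
"
```

```text
t: 16.77
ee_pos: [0.5925, 0.0026, 0.1478]
tcp_rot: [-3.141, -0.0, 1.567]
wrist_force: [0.4, 0.1, -0.6]
opening: 0.666
[0.59248566 0.00263197 0.14779595] [ 0.41031733  0.13111881 -0.63457267]
scene [264 175]
161 53 39 27 13 15 15 17 15 13 15 8 7 9 17 22 13 17 13 8 16 24 6 9 6 11 7 11 11 14 39 104 155 157 156 155 157
162 42 31 29 11 6 12 7 15 15 19 12 15 14 13 19 14 9 35 66 27 27 13 11 11 7 16 5 16 16 36 99 156 156 156 155 155
163 37 35 20 6 6 12 13 17 12 15 16 14 18 16 15 12 35 82 98 18 17 9 9 8 5 9 9 17 17 56 124 156 156 156 156 156
164 32 29 14 15 25 14 6 12 15 11 14 14 13 13 17 35 90 132 110 8 7 4 7 8 6 10 13 10 37 98 150 156 158 158 158 156
165 32 18 14 13 28 50 36 9 8 12 15 15 19 15 14 50 113 145 110 7 6 5 6 3 13 8 23 28 81 147 158 156 157 157 159 157
166 30 15 8 6 19 39 47 45 21 10 14 19 18 21 16 45 95 128 108 9 10 5 7 12 9 19 43 70 95 158 156 156 157 157 157 155
167 22 11 10 10 6 14 27 39 44 44 12 13 19 14 23 64 112 129 126 55 7 6 4 1 8 11 46 76 98 157 156 156 155 155 156 155
168 34 62 20 13 15 11 10 20 28 35 15 17 11 17 29 60 87 96 103 88 107 57 7 4 2 10 40 74 109 157 156 157 
[... 7128 characters left out ...]
 101 77 65 64 64 64 67 70 65 67 70 64 69 67 66 64 66 68 74 78 78 76 68
198 134 114 123 144 150 152 159 159 161 161 159 151 134 101 77 69 65 65 69 69 66 68 67 64 69 63 64 65 67 68 75 74 87 92 89 79
199 143 129 127 145 152 153 156 161 162 162 158 145 121 95 80 68 64 60 63 62 65 68 69 66 66 65 66 71 64 71 78 83 92 95 86 71
200 150 138 135 146 150 155 160 162 162 161 153 132 109 96 84 76 68 60 61 61 62 66 67 67 66 66 67 67 68 78 88 93 89 79 72 68
201 153 147 145 147 153 156 160 162 162 160 147 125 106 100 97 90 75 62 61 62 62 66 66 66 63 65 67 68 71 78 97 99 85 69 67 69
202 143 146 150 146 149 155 161 162 162 160 152 135 128 122 116 110 94 74 67 61 61 62 68 66 68 68 70 68 68 71 79 80 72 66 66 66
```

```bash
python3 - <<'E'
from ovc import *
from scipy.optimize import least_squares
a,b=[pickle.load(open(f'r{n}.pkl','rb')) for n in('scene','side')]
A=np.array([(20.5,168),(21.5,169),(22.8,170),(23.4,171),(24.2,172),(25,173),(25.2,174),(26,175),(26.2,176),(9,180),(9.6,181),(10.3,182),(11.3,183),(12.7,184),(14.2,185),(16.5,186),(18.5,186.2),(20,186)])+[247,0]
B=np.array([(10,178),(9.7,179),(9,180),(8.3,181),(8,182),(7.8,183),(7.8,184),(7.8,185),(8,186),(8.2,187),(8.4,188),(13.3,192.6),(16,193),(19,192.8),(21,191.9),(23.5,190.4),(25,189),(26,188),(26.3,187),(26.7,186),(27,185),(27.4,184),(27.6,183),(27.6,182),(27.3,181),(27,180),(26.8,179),(26.4,178)])+[227,0]
def res(p,r,offs):
    P=model(p[:3],p[3]*100,0,r,0); o=[]
    for c,Q,of in((a,A,[-.003,-.0015,0]),(b,B,[.005,-.0085,0])):
        q=proj(c,P-np.array(of)*offs)
        for z in Q:
            d=np.linalg.norm(q-z,axis=1); i=d.argmin(); t=q[(i+1)%60]-q[i-1]; nn=np.array([t[1],-t[0]])/np.linalg.norm(t); o.append((z-q[i])@nn)
    return np.array(o)
M=np.array([.5927,-.0178,.1212]); ax=np.array([0,.5,.866])
for offs in(1,0):
  for r in(.0215,.0228):
    s=least_squares(res,[.592,.014,.17,.25],args=(r,offs),x_scale=[.01,.01,.01,.1]); d=s.x[:3]-M
    print(offs,r,s.x[:3].round(4),'tilt',round(s.x[3]*100,1),'rms',np.sqrt((s.fun**2).mean()).round(2),'along',(d@ax).round(4),'perp',(d-(d@ax)*ax).round(4))
E
```

```text
1 0.0215 [0.5943 0.0139 0.177 ] tilt 33.8 rms 0.28 along 0.0642 perp [ 0.0016 -0.0004  0.0002]
1 0.0228 [0.5946 0.0131 0.1776] tilt 33.4 rms 0.35 along 0.0643 perp [ 0.0019 -0.0012  0.0007]
0 0.0215 [0.5934 0.0142 0.1709] tilt 34.5 rms 0.36 along 0.059 perp [ 0.0007  0.0025 -0.0015]
0 0.0228 [0.5937 0.0135 0.1715] tilt 34.6 rms 0.35 along 0.0592 perp [ 0.001   0.0017 -0.001 ]
```

The cup is now self-aligned (fit tilt ≈ 33°, rim centre on the holder axis within about 2 mm, 59–64 mm standing out). Regripping higher and firmer.

```bash
python3 -m handwheel '[[[85,0.0025,0.0008,-0.0045,0],[85,0.0025,0.0008,-0.0045,0],[255,0.0025,0.0008,-0.0045,0],[255,0.0025,0.0008,-0.0045,0],[255,0.0025,0.0008,-0.0045,0],[255,0.0025,0.0008,-0.0045,0]]]' 50
python3 -c "
from h import *
s=env.get_state();print(s['ee_pos'],s['wrist_force'],s['ft_torque'])"
```

```text
t: 17.62
ee_pos: [0.5935, 0.0051, 0.1525]
tcp_rot: [3.141, -0.0, 1.567]
wrist_force: [-0.1, -0.2, 2.0]
opening: 0.537
[0.59345476 0.00506617 0.15245356] [-0.05204896 -0.160411    2.01359289] [-0.04178735 -0.19313769 -0.0163415 ]
```

Gripped with little load. Pushing along the holder axis in small steps (per mm: tx −0.0005, tz +0.00087).

```bash
python3 -m handwheel '[[[255,-0.0005,0,0.0009,0],[255,-0.001,0,0.0017,0],[255,-0.001,0,0.0017,0]]]'; python3 -m handwheel '[[[255,-0.0005,0,0.0009,0],[255,-0.001,0,0.0017,0],[255,-0.001,0,0.0017,0]]]'
```

```text
t: 18.0
ee_pos: [0.5935, 0.004, 0.1509]
tcp_rot: [3.141, -0.0, 1.567]
wrist_force: [0.3, -0.7, 4.9]
opening: 0.544
t: 18.38
ee_pos: [0.5936, 0.003, 0.1494]
tcp_rot: [3.141, -0.0, 1.567]
wrist_force: [-0.7, 0.0, 8.5]
opening: 0.539
```

```bash
python3 -m handwheel '[[[255,-0.0005,0,-0.0003,0],[255,-0.0005,0,-0.0003,0]]]'; python3 -m handwheel '[[[255,-0.0005,0,0.0009,0],[255,-0.0005,0,0.0009,0]]]'
python3 -c "
from h import *
s=env.get_state();print(s['ee_pos'],s['wrist_force'],s['ft_torque'])"
```

```text
t: 18.62
ee_pos: [0.5936, 0.0028, 0.1495]
tcp_rot: [3.141, -0.0, 1.568]
wrist_force: [1.0, 2.9, 5.7]
opening: 0.536
t: 18.88
ee_pos: [0.5935, 0.0023, 0.1487]
tcp_rot: [3.141, -0.0, 1.567]
wrist_force: [-0.3, 2.3, 6.5]
opening: 0.541
[0.59354358 0.00228041 0.1487458 ] [-0.3011395   2.26666527  6.48265898] [ 0.55122744  0.12202615 -0.02789568]
```

```bash
python3 -m handwheel '[[[255,-0.0006,0,0.0008,0],[255,-0.0006,0,0.0008,0]]]'; python3 -m handwheel '[[[255,-0.0006,0,0.0008,0],[255,-0.0006,0,0.0008,0]]]'
python3 -c "
from h import *
s=env.get_state();print(s['ee_pos'],s['wrist_force'],s['ft_torque'])"
```

```text
t: 19.12
ee_pos: [0.5936, 0.0018, 0.1482]
tcp_rot: [3.141, -0.001, 1.568]
wrist_force: [-1.1, 3.2, 9.6]
opening: 0.536
t: 19.38
ee_pos: [0.5937, 0.0013, 0.1476]
tcp_rot: [3.14, -0.001, 1.568]
wrist_force: [-1.4, 3.5, 12.1]
opening: 0.539
[0.59365182 0.00134076 0.14756196] [-1.40734006  3.47065206 12.09636987] [ 1.03998131  0.5847715  -0.13106412]
```

The force climbs about 2.3 N/mm to about 12–13 N, so it is binding. Floor contact was felt about 12 mm earlier, which also agrees. Releasing.

```bash
python3 -m handwheel '[[[90,0,0,0,0],[90,0,0,0,0],[60,0,0,0,0],[30,0,0,0,0],[0,0,0,0,0],[0,0,0,0,0]]]'; python3 -m handwheel '[[[0,0,0,-0.05,0],[0,0,0,-0.1,0],[0,-0.03,0,-0.15,0],[0,-0.07,0,-0.19,0],[0,-0.12,0,-0.215,0],[0,-0.12,0,-0.215,0],[0,-0.12,0,-0.215,0]]]'
python3 -c "
from h import *
import pickle
s=env.get_state();print(s['t'],s['ee_pos'],s['wrist_force'])
w=cam('wrist');a=cam('side');sc=cam('scene');pickle.dump((w,a,sc),open('f.pkl','wb'))
A=cv2.resize(w['pixels'][0:225,90:390,::-1],(800,600),interpolation=cv2.INTER_CUBIC)[:, :]
q=proj(a,[.592,.0,.14])[0].astype(int);print(q)
B=cv2.resize(a['pixels'][q[1]-40:q[1]+40,q[0]-40:q[0]+40,::-1],(300,300),interpolation=cv2.INTER_CUBIC)
q=proj(sc,[.592,.0,.14])[0].astype(int);print(q)
D=cv2.resize(sc['pixels'][q[1]-40:q[1]+40,q[0]-40:q[0]+40,::-1],(300,300),interpolation=cv2.INTER_CUBIC)
A=cv2.resize(w['pixels'][:270,:,::-1],(500,264)); A=cv2.resize(w['pixels'][0:240,140:390,::-1],(500,480),interpolation=cv2.INTER_CUBIC)
A=np.vstack([A,np.zeros((120,500,3),np.uint8)])
cv2.imwrite('pics/p12.png',np.hstack([A,np.vstack([B,D])]))
"
```

```text
t: 20.12
ee_pos: [0.5934, 0.0009, 0.1468]
tcp_rot: [-3.142, 0.0, 1.567]
wrist_force: [0.2, 0.6, 0.4]
opening: 1.003
t: 21.0
ee_pos: [0.593, -0.119, 0.3613]
tcp_rot: [-3.141, -0.0, 1.567]
wrist_force: [-0.2, 0.2, -0.3]
opening: 0.997
21.0 [ 0.5930077  -0.11904255  0.36133173] [-0.19635207  0.20159607 -0.2935378 ]
[248 191]
[260 183]
```

View pics/p12.png

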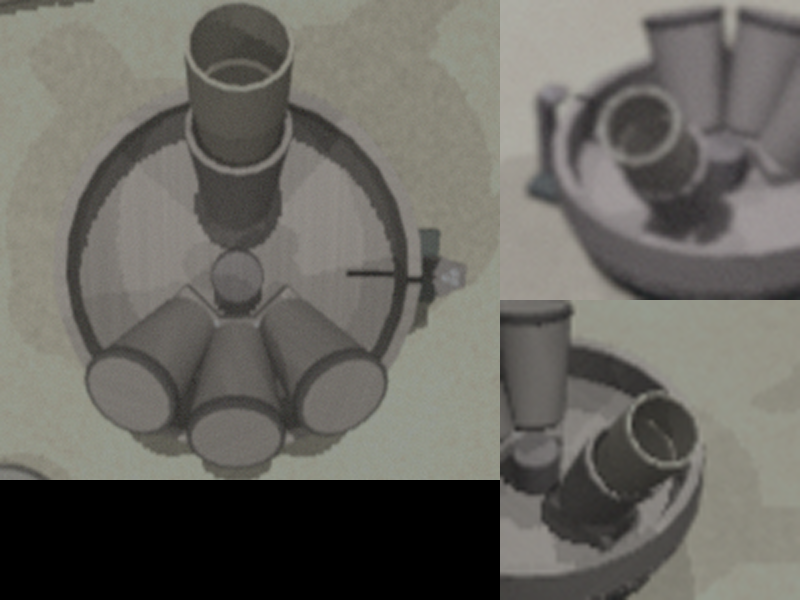

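Picture 12: the cup is seated coaxially, and the mark line (348–420, y 272–279) points at the pointer post (450,275). Last numeric check on seating depth.

```bash
python3 - <<'E'
from ovc import *
from scipy.optimize import least_squares
w,a,sc=pickle.load(open('f.pkl','rb')); ax=np.array([0,.5,.8660]); m=np.array([0,-.866,.5])
M=np.array([.5927,-.0178,.1212])
print('pred holder lip v',proj(w,M+.0253*m),'obs',(140+239/2-.5,171/2-.5))
for e in(.044,.048,.052,.056,.060,.064):
    P=M+e*ax
    print(e,'wrist lip',proj(w,P+.0228*m)[0].round(1),'side',proj(a,P)[0].round(1),proj(a,P-[.005,-.0085,0])[0].round(1),'scene',proj(sc,P)[0].round(1),proj(sc,P-[-.003,-.0015,0])[0].round(1))
print('obs wrist',(140+239.5/2-.5,87/2-.5),'side',(208+140/3.75-.5,151+127/3.75-.5),'scene',(220+162/3.75-.5,143+130/3.75-.5))
E
```

```text
pred holder lip v [[258.80368431  86.4027796 ]] obs (259.0, 85.0)
0.044 wrist lip [258.7  56.1] side [247.2 185.1] [247.4 187.9] scene [261.5 178.6] [261.1 179.6]
0.048 wrist lip [258.7  53.1] side [246.7 184.3] [247.  187.1] scene [262.2 177.9] [261.8 178.9]
0.052 wrist lip [258.7  50.1] side [246.3 183.6] [246.5 186.4] scene [262.9 177.2] [262.5 178.3]
0.056 wrist lip [258.7  47. ] side [245.8 182.8] [246.1 185.6] scene [263.6 176.5] [263.2 177.6]
0.06 wrist lip [258.7  43.8] side [245.4 182. ] [245.6 184.8] scene [264.3 175.8] [264.  176.9]
0.064 wrist lip [258.7  40.5] side [244.9 181.3] [245.1 184.1] scene [265.1 175.1] [264.7 176.2]
obs wrist (259.25, 43.0) side (244.83333333333334, 184.36666666666667) scene (262.7, 177.16666666666666)
```

```bash
python3 - <<'E'
from ovc import *
w,a,sc=pickle.load(open('f.pkl','rb')); g=cv2.cvtColor(w['pixels'],cv2.COLOR_RGB2GRAY).astype(float)
p=g[:,256:263].mean(1); print([(v,int(p[v])) for v in list(range(0,8))+list(range(36,50))+list(range(78,92))])
for r in (25,44,60,64): print(r,g[r,225:295].astype(int))
ax=np.array([0,.5,.8660]); m=np.array([0,-.866,.5])
for dz in(0,.003,.006):
  M=np.array([.5927,-.0178,.1212])+ax*dz
  print(dz,'holder lip in/out',proj(w,M+.023*m)[0,1].round(1),proj(w,M+.0275*m)[0,1].round(1),'hold width',np.ptp(proj(w,np.array([M+[.0275,0,0],M-[.0275,0,0]]))[:,0]).round(2))
  for e in(.054,.056,.058,.060): P=M+e*ax; print(e,proj(w,P+.0215*m)[0,1].round(1),proj(w,P+.024*m)[0,1].round(1),'far',proj(w,P-.0215*m)[0,1].round(1),proj(w,P-.024*m)[0,1].round(1),'width',np.ptp(proj(w,np.array([P+[.024,0,0],P-[.024,0,0]]))[:,0]).round(2))
E
```

```text
[(0, 140), (1, 120), (2, 94), (3, 85), (4, 85), (5, 87), (6, 86), (7, 86), (36, 70), (37, 68), (38, 69), (39, 69), (40, 69), (41, 74), (42, 93), (43, 124), (44, 132), (45, 114), (46, 90), (47, 84), (48, 84), (49, 84), (78, 75), (79, 74), (80, 72), (81, 64), (82, 62), (83, 79), (84, 110), (85, 128), (86, 121), (87, 96), (88, 74), (89, 65), (90, 67), (91, 67)]
25 [141 143 145 146 146 148 145 142 141 127  87  67  63  69  67  69  72  71
  69  72  71  71  73  71  72  73  77  73  71  66  73  65  65  69  64  66
  69  70  63  62  63  61  68  66  64  62  61  59  66  63  64  69  64  73
  81  84  75  77  92 126 141 137 125 128 128 136 133 139 133 136]
44 [139 137 138 134 131 128 132 131 118  92  75  79  81  80  79  83  83  86
  84  80  81  81  82  90  93 106 120 125 128 129 127 131 130 134 134 135
 135 131 134 131 127 119 111 103  95  84  87  84  75  78  79  68  76  72
  75  75  69  70  71  84 115 128 126 129 133 134 133 131 136 135]
60 [ 76  80  73  75  78  75  78  93 118 121  98  63  57  75  79  81  82  81
  81  84  81  87  85  82  82  85  83  82  88  85  82  84  85  85  84  85
  82  83  83  
[... 354 characters left out ...]
2  61  82 116 132 119  82  67  67  70  71  71  65  66  59]
0 holder lip in/out 84.3 88.4 hold width 54.24
0.054 47.2 49.8 far 5.0 2.6 width 55.67
0.056 45.7 48.2 far 3.2 0.8 width 56.03
0.058 44.1 46.6 far 1.4 -1.0 width 56.4
0.06 42.4 45.0 far -0.5 -2.9 width 56.78
0.003 holder lip in/out 82.7 86.7 hold width 54.69
0.054 44.9 47.4 far 2.3 -0.1 width 56.22
0.056 43.3 45.8 far 0.5 -1.9 width 56.59
0.058 41.6 44.2 far -1.4 -3.8 width 56.97
0.06 40.0 42.6 far -3.3 -5.7 width 57.35
0.006 holder lip in/out 80.9 85.0 hold width 55.15
0.054 42.4 45.0 far -0.5 -2.9 width 56.78
0.056 40.8 43.4 far -2.3 -4.7 width 57.16
0.058 39.1 41.8 far -4.2 -6.6 width 57.55
0.06 37.5 40.1 far -6.1 -8.5 width 57.94
```

```bash
python3 - <<'E'
from ovc import *
w,a,sc=pickle.load(open('f.pkl','rb')); C=np.array([.592,-.097])
for u,v,z in((140+420/2-.5,279/2-.5,.08),(140+348/2-.5,272/2-.5,.048),(140+450/2-.5,275/2-.5,.085)):
    d=atz(w,u,v,z)[:2]-C; print(np.hypot(*d).round(4),np.degrees(np.arctan2(d[1],d[0])).round(2))
c0=pickle.load(open('c0.pkl','rb'))
for n,f in(('scene',sc),('side',a)):
    D=cv2.absdiff(c0[n]['pixels'],f['pixels']).max(2)
    for k,P in dict(small=[.46,.187,.035],large=[.49,.345,.06],marker=[.5,.07,.005],whitecap=[.63,.34,.15],dish=[.45,-.23,.01]).items():
        q=proj(f,P)[0].astype(int); 
        if 8<q[0]<500 and 8<q[1]<375: print(n,k,q,np.median(D[q[1]-8:q[1]+8,q[0]-8:q[0]+8]))
E
```

```text
0.1086 -0.63
0.0705 -0.24
0.1247 0.77
scene small [355 221] 3.0
scene large [412 259] 2.0
scene marker [304 214] 3.0
scene whitecap [385 277] 3.0
scene dish [230 150] 29.0
side small [264 303] 7.0
side large [209 353] 4.0
side marker [271 267] 4.0
side whitecap [138 289] 8.0
side dish [337 196] 12.0
```

```bash
python3 -c "
from plant import env
s=env.get_state();print(s['t'],s['wrist_force'],s['opening']);print(env.sign_off())"
```

```text
21.15 [0.07651579 0.91464498 0.39423234] 1.002598840866411
the job is handed in; nothing more can be done
None
```

I turned the wheel about 28° clockwise by pinching its rim, nested the mid-sized cup in the tilted holder, released it, backed clear and handed the job in at 21 s. No verdict was reported.

**How the cup went in:**
- The tool can only point down, so I tilted the cup against the bench. That gave about 18° instead of 30°, and the cup slipped about 5 mm in the grip.
- I swung it the rest of the way in the holder mouth, let go so it aligned itself, and regripped.
- I then pushed along the holder axis until the force climbed about 2.5 N per mm, and stopped at about 13 N. That is over the 10 N aimed for but under 20 N.

**Last checks:**
- **Mark:** at −0.5° against the pointer at +0.8°, so within about 1.5°.
- **Cup:** it looks in line with the holder in all three views, with the gripper open and clear.
- **Bystanders:** the small cup, large cup, marker and white bottle show no change in the images. The dish area did differ between the first and last images. I took that for the arm's shadow, since nothing went near it. The amber bottle was not compared.

**Disagreements:**
- **Seating depth:** the estimates run from about 53 to 63 mm standing out, and the limit is 58 mm. My best reading is about 55.5 mm, since floor contact was felt about 12 mm before the end of the push, but the margin is thin.
- **Cup size:** the rim measured 42–43 mm across in the images against the stated 48 mm, which blurs that reading.

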